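# Pop the spent filter out of the air purifier

## Task

Take the dirty dark-brown filter out of the air purifier: push it down until its latch lets go and it springs up, then lift it out and set it down gently, standing upright on the bottom of the wooden tray beside the little brass tin. Leave the clean light-blue filter latched in its bay and do not shove the tin, jug, canister or bowl about.

Things in the scene. Friction and masses are not known exactly. Their poses are not given: they have to be found in the camera images.
- spent_center (a point): Dirty filter cartridge, dark brown, 250 g +-30%. This point is its centre, half-way up its 116 mm height. Axes: x thickness, y width, z up. Body 50 x 90 mm, lowest 80 mm of the height. Starts latched upright in either bay of the purifier, axes along the purifier's, this point 88 mm above the table, body top 10 mm above the purifier's top. 1 to 2 mm play in the bay.
- spent_fin (a point): Top centre of the dirty filter's grip fin, its highest point (146 mm above the table when latched). The fin is 16 mm thick (x), 60 mm long (y) and 36 mm tall, standing centred on the flat top of the body.
- purifier_top (a point): Centre of the purifier's top, 100 mm above the table. How both latches work: a spring holds the filter up against catches, so it cannot be pulled out. Pushed down 9.5 mm or more (firm stop at 11 mm; about 12 N, more at the stop) the catches move aside for good; let up, it rises on its spring (5 N) to 20 mm above its latched height and stays. 50 mm more lift brings its underside clear.
- fresh_center (a point): The clean filter cartridge (light blue), same shape and same latch as the dirty one, latched in the other bay; same centre point. It must stay latched.
- purifier: Fixed white air purifier, 110 mm deep (x), 270 mm wide (y), 100 mm tall, with a green dot near its front edge. Origin at the centre of its underside on the table; z up. Its two upright filter bays open at the top, centred at y = +60 mm and y = -60 mm on its x = 0 line.
- tray_in (a point): Centre of the inner floor of the fixed shallow pale wooden tray, 6 mm above the table. Tray 170 mm (x) by 240 mm (y), walls 6 mm thick and 30 mm tall from the table; the floor is flat. The brass tin stands in it near its +y end, the -y part is free.
- tin: Small brass tin, 48 mm across, 50 mm tall, standing in the tray about 80 mm to the +y side of its centre; origin under its centre.
- jug: Terracotta jug, 110 mm across, 190 mm tall, at the back of the table; origin under its centre.
- canister: Grey round canister, 106 mm across, 100 mm tall, at the back; origin under its centre.
- bowl: Wooden bowl, 120 mm across, 50 mm tall, at the back; origin under its centre.
Mind the look-alikes: they are no part of the job. Of the things that look like the part that bears spent_center, the middle-sized one is meant.

How it is judged:
By the outcome, as a careful person would: the job done as asked, in the order asked, and still so for the second after the job is handed in, with the robot touching nothing.
It also fails if it takes over 46 s, if anything falls off the work surface, if the arm or the gripper's body presses on something with over 40 N, if the wrist force passes 120 N, or if a joint passes its speed limit or range.

## Robot

A 6-joint arm with a two-finger parallel gripper is mounted at the origin on the work surface. World frame = base frame: x ahead of the robot, y to its left, z up, the work surface at z = 0. Lengths are in m, angles in rad, forces in N, time in s.
With the tool pointing down it reaches from about 0.35 to 1 m from the base axis. Payload 7.1 kg.
Tool frame: the origin (TCP) lies between the finger pads; the fingertips stand 22 mm ahead of it and the grasp point (between the pads) lies 3 mm ahead of it; z points along the fingers, y is the line along which they close (so a half turn about z gives the same grasp; the last joint's range is limited). The gripper opens to 85 mm and grips with 20 to 120 N. Pads are 22 mm wide; open, the fingers measure 114 mm over their backs; the gripper's body (76 mm by 85 mm) begins 54 mm behind the grasp point. The pads swing forward as they close: fully open they stand 13 mm farther back than shut.
Start: joints at [1.18, 0.423, 1.63, -0, 1.089, -0.019], TCP at [0.227, 0.582, 0.253] pointing down, gripper open.
Joint ranges: [-3, 3], [-0.9, 2.11], [0.09, 2.58], [-1.31, 4.45], [0.11, 2.69], [-2.54, 2.54]. Speed limits (rad/s): [2.39, 2.39, 3.01, 3.14, 3.14, 3.14].

## Interface

Orientations are given as a rotation vector (axis times angle).
In Python, from rig import manip gives the robot as it stands. The module is installed in compiled form; this text tells all that it offers. Calls block until the motion is done:
- manip.move_to(position, orientation): joint-space move of the TCP to a pose.
- manip.servo_line(position, orientation=None, rate=0.15): straight line of the TCP; orientation=None keeps the orientation; rate is the mean speed in m/s.
- manip.set_joints(angles): joint-space move.
- manip.command_gripper(opening, f_grip=None): finger opening in m; f_grip is the grip in N (None keeps the last); returns when the fingers have stopped.
- manip.hold(seconds).
- manip.solve_ik(position, orientation): joint angles nearest the present ones, or None.
- manip.camera(name): name is "side" or "top"; returns a dict with "image" (480x640x3 uint8, red, green, blue), "fx", "fy", "cx", "cy" (pixels), "cam_to_world" (4x4, takes a point from camera to world coordinates). Camera axes: x right, y down, z forward; pixel columns grow to the right and rows downward; lengths in m; the calibration is good to about 2 mm. A picture is of the moment at which its call begins. There is no depth.
A pose or a line that the arm cannot do raises manip.IKError and nothing moves.
- manip.sign_off(): hands the job in; it is judged then, once.
Readings, each from a call of its own:
- manip.get_time(): time.
- manip.get_joint_positions(): joint angles.
- manip.get_joint_vel(): joint speeds.
- manip.get_tau(): joint torques, N m.
- manip.get_position(): TCP position.
- manip.get_ee_rot(): TCP orientation.
- manip.get_contact_force(): force on the tool from outside, world axes, zero at the start.
- manip.get_torque(): the same for the moment, N m.
- manip.get_width(): finger opening in m.
- manip.get_grip_force(): force on a finger pad.
Only numpy, scipy, OpenCV 4.12 (cv2) and the standard library are available. Lean on these libraries where they do the work, as an engineer would, in place of code of your own. Each camera call takes 0.05 s, during which the arm holds its last target. There are 200 camera calls.

## Working session

There is one attempt and no reset: what is moved stays moved. The work goes in short steps, each a Python script; the robot and the scene stay as the last script left them, time stands still between calls to the robot, and variables do not carry over. Pictures are saved under pics/ and viewed, at most 10 in all, crops included, and the job is handed in when it is done.

```bash
mkdir -p pics
python3 - <<'E'
from rig import manip as m
import cv2,numpy as np
for n in ("top","side"):
    c=m.camera(n); cv2.imwrite(f"pics/{n}0.png",c["image"][:,:,::-1]); np.savez(f"{n}0.npz",**c)
    print(n,c["fx"],c["fy"],c["cx"],c["cy"]); print(np.round(c["cam_to_world"],4).tolist())
print(m.get_ee_rot(),m.get_time())
E
```

```text
top 456.4621290719685 456.4621290719685 315.5617263540453 232.8825548695208
[[-0.0046, -0.9924, 0.1229, 0.3943], [-1.0, 0.0048, 0.0014, -0.0224], [-0.002, -0.1229, -0.9924, 1.216], [0.0, 0.0, 0.0, 1.0]]
side 469.55985326071965 469.55985326071965 308.61795584853473 243.13279679800246
[[0.8279, -0.3782, 0.4142, 0.1187], [-0.5608, -0.5459, 0.6225, -0.6703], [-0.0093, -0.7476, -0.6641, 0.7915], [0.0, 0.0, 0.0, 1.0]]
[-5.80658289e-01 -3.08720029e+00  2.12391718e-03] 0.1
```

View pics/top0.png

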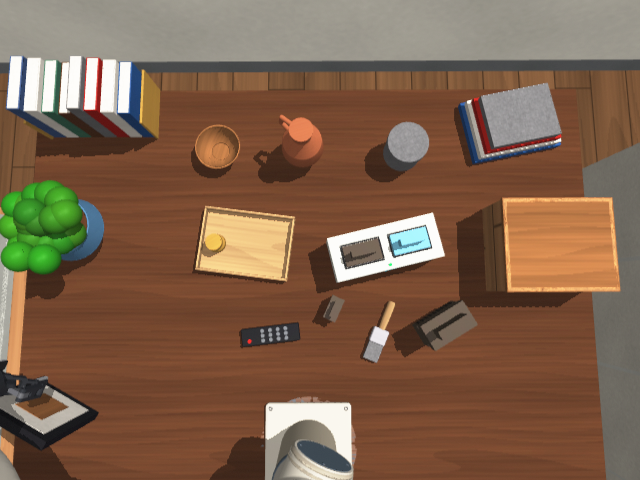

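View pics/side0.png

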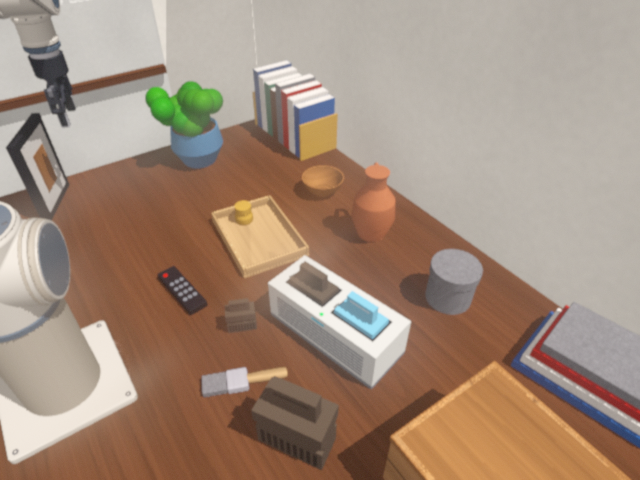

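The top view shows the purifier at about (385,247), with the brown filter in its left (+y) bay at (362,252) and the blue one at (410,240). The tray is at (246,244) with the tin at (214,243), and its right side is free. The look-alikes are at (333,308) and (447,325). I'll crop in for precision.

Run:
```python
import cv2
a=cv2.imread("pics/top0.png")[195:295,315:455]; b=cv2.imread("pics/side0.png")[240:390,255:425]
cv2.imwrite("pics/c1.png",cv2.resize(a,None,fx=5.5,fy=5.5,interpolation=cv2.INTER_CUBIC))
cv2.imwrite("pics/c2.png",cv2.resize(b,None,fx=4,fy=4,interpolation=cv2.INTER_CUBIC))
```

```text
(no output)
```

View pics/c1.png

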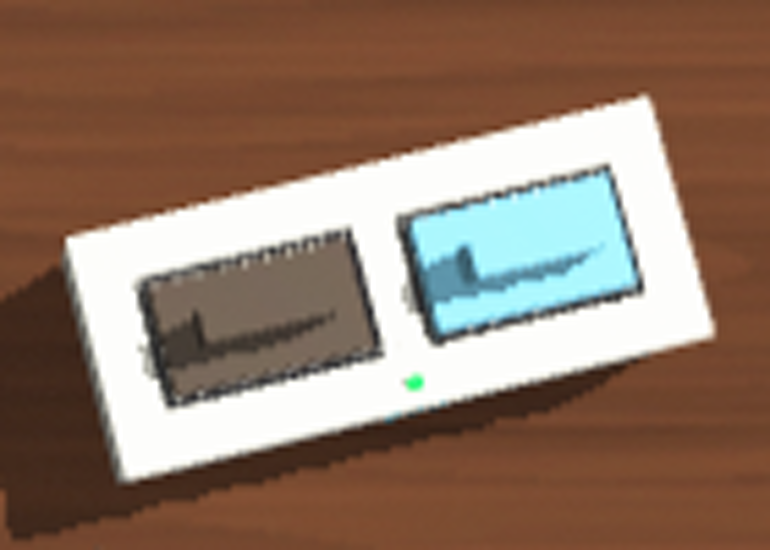

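View pics/c2.png

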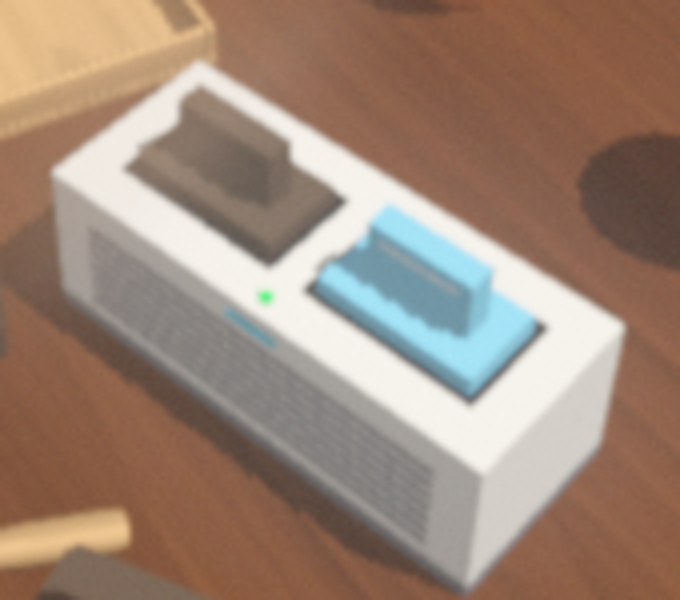

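The crops show the purifier's top corners clearly: (67,238), (650,96), (713,335), (125,481) in the top crop and (200,62), (625,325), (482,472), (53,172) in the side crop. Next I'll fit the planar poses to both views.

```bash
cat > vis.py <<'E'
import numpy as np
from scipy.optimize import least_squares
def proj(c,P):
    T=np.linalg.inv(c["cam_to_world"]); q=np.atleast_2d(P)@T[:3,:3].T+T[:3,3]
    return np.c_[c["fx"]*q[:,0]/q[:,2]+c["cx"], c["fy"]*q[:,1]/q[:,2]+c["cy"]]
def place(p,L):  # p = x,y,yaw
    s,c=np.sin(p[2]),np.cos(p[2]); L=np.atleast_2d(L)
    return np.c_[p[0]+c*L[:,0]-s*L[:,1], p[1]+s*L[:,0]+c*L[:,1], L[:,2]]
def fit(obs,L,p0):  # obs: list of (cam, pixels)
    r=least_squares(lambda p:np.concatenate([(proj(c,place(p,L))-u).ravel() for c,u in obs]),p0,loss="soft_l1")
    return r.x,[np.round(proj(c,place(r.x,L))-u,1).tolist() for c,u in obs]
E
python3 - <<'E'
from vis import *
import cv2
t=dict(np.load("top0.npz"));s=dict(np.load("side0.npz"))
cr=lambda a,o,f:(np.array(a)+.5)/f-.5+o
box=lambda a,b,z:np.array([[a,b,z],[a,-b,z],[-a,-b,z],[-a,b,z]])
pt=cr([(67,238),(650,96),(713,335),(125,481)],(315,195),5.5)
ps=cr([(200,62),(625,325),(482,472),(53,172)],(255,240),4)
L=box(.055,.135,.1)
for o in ([(t,pt)],[(s,ps)],[(t,pt),(s,ps)]):
    p,r=fit(o,L,[.5,-.2,.2]); print("pur",p.round(4),r)
tt=np.array([(205,207),(295,216),(287,281),(196,271)],float); ts=np.array([(268,197),(307,246),(245,273),(211,212)],float)
L2=box(.085,.12,.03)
for o in ([(t,tt)],[(s,ts)],[(t,tt),(s,ts)]):
    q,r=fit(o,L2,[.5,.15,0]); print("tray",q.round(4),r)
fin=np.array([[a,.06+b,.146] for a in(.008,-.008) for b in(.03,-.03)])
out=[]
for n,c in(("top",t),("side",s)):
    im=cv2.imread(f"pics/{n}0.png"); o=(180,190) if n=="top" else (195,180)
    im=cv2.resize(im[o[1]:o[1]+105 if n=="top" else o[1]+200,o[0]:o[0]+280 if n=="top" else o[0]+240],None,fx=2.7 if n=="top" else 2.4,fy=2.7 if n=="top" else 2.4,interpolation=cv2.INTER_CUBIC)
    f=2.7 if n=="top" else 2.4
    for P,col in((place(p,L),(0,0,255)),(place(p,fin),(255,0,255)),(place(q,L2),(255,0,0)),(place(q,box(.079,.114,.006)),(0,160,0))):
        for u in proj(c,P): cv2.circle(im,tuple(int(v) for v in (u-o+.5)*f),2,col,-1)
    out.append(im)
w=max(i.shape[1] for i in out); h=[cv2.copyMakeBorder(i,0,0,0,w-i.shape[1],0) for i in out]
im=np.vstack(h); print(im.shape); im=cv2.resize(im,None,fx=min(1,600/im.shape[0],800/im.shape[1]),fy=min(1,600/im.shape[0],800/im.shape[1])); cv2.imwrite("pics/fit.png",im)
print("spent",place(p,[0,.06,.088]),place(p,[0,-.06,.088])); print("tin",fit([(t,np.array([[214.,241.]]))],np.array([[0,0,.05]]),[.5,.2,0])[0])
E
```

```text
pur [ 0.4975 -0.192   0.2343] [[[-0.1, 0.1], [-0.3, 0.3], [0.3, -0.1], [0.1, -0.4]]]
pur [ 0.4993 -0.1927  0.2337] [[[-0.0, -0.3], [-0.2, 0.0], [0.3, 0.3], [-0.2, -0.3]]]
pur [ 0.4986 -0.1925  0.2341] [[[0.0, -0.3], [-0.1, -0.1], [0.5, -0.5], [0.3, -0.8]], [[-0.4, -0.2], [-0.5, 0.1], [-0.0, 0.4], [-0.5, -0.1]]]
tray [ 0.5142  0.1618 -0.1119] [[[-0.3, -0.3], [0.1, 0.3], [0.7, -0.1], [-0.3, -0.0]]]
tray [ 0.516   0.1591 -0.1039] [[[0.5, -1.3], [2.6, 0.8], [-0.6, -2.3], [-1.4, 2.1]]]
tray [ 0.5148  0.1614 -0.1113] [[[-0.2, -0.4], [0.2, 0.1], [0.8, -0.3], [-0.1, -0.2]], [[0.0, -1.5], [1.5, 0.8], [-2.0, -2.7], [-1.9, 1.6]]]
(764, 756, 3)
spent [[ 0.48464808 -0.13412879  0.088     ]] [[ 0.51248675 -0.250855    0.088     ]]
tin [0.51891679 0.24034095 0.        ]
```

View pics/fit.png

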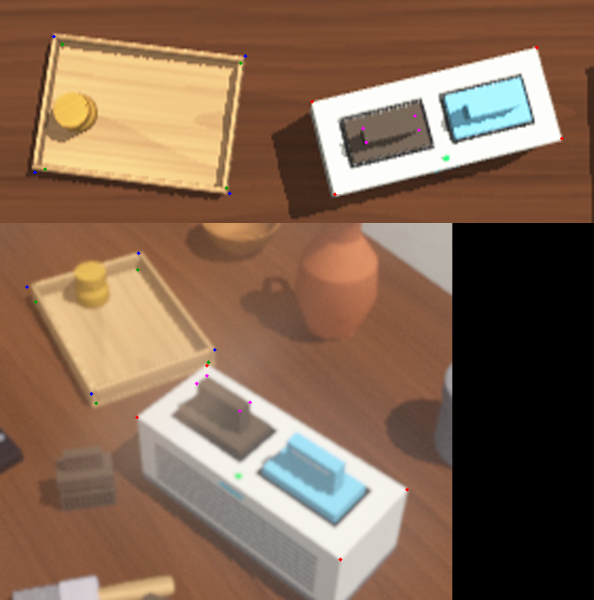

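The fit agrees in both views to about 1–2 mm, and the fin markers land on the fin. Spent filter: (0.485, −0.134). Tray: (0.515, 0.161, yaw −0.11). Next: approach, grip the fin, push and release.

```bash
cat > h.py <<'E'
from vis import *
from rig import manip as m
from scipy.spatial.transform import Rotation as R
PUR=[.4984,-.1924,.234]; TRAY=[.5145,.1616,-.1115]
def down(yaw):  # tool down, closing line along yaw (or half turn)
    y=np.array([np.cos(yaw),np.sin(yaw),0]); z=np.array([0,0,-1.]); return R.from_matrix(np.c_[np.cross(y,z),y,z]).as_rotvec()
def st(s=""): print(s,"t%.2f"%m.get_time(),m.get_position().round(4),"F",np.round(m.get_contact_force(),1),"w%.4f g%.1f"%(m.get_width(),m.get_grip_force()),flush=True)
E
python3 - <<'E'
from h import *
S=place(PUR,[0,.06,.25])[0]; T=place(TRAY,[0,-.045,.24])[0]
for k in (0,np.pi):
    print(k,[None if (q:=m.solve_ik(p,down(y+k))) is None else np.round(q,2) for p,y in((S,PUR[2]),(T,TRAY[2]))])
q={k:m.solve_ik(S,down(PUR[2]+k)) for k in (0,np.pi)}
k=min((k for k in q if q[k] is not None),key=lambda k:abs(q[k][5]-0)); o=down(PUR[2]+k); print("k",k)
m.move_to(S,o); st("hover")
m.servo_line([S[0],S[1],.165],o,.15); st(); m.servo_line([S[0],S[1],.138],o,.06); st("at fin")
m.command_gripper(0.0,60); st("gripped")
E
```

```text
0 [array([-0.29,  0.25,  1.9 , -0.  ,  0.99, -0.53]), array([ 0.2 ,  0.29,  1.87, -0.  ,  0.98,  0.31])]
3.141592653589793 [None, None]
k 0
hover t2.78 [ 0.4847 -0.1335  0.25  ] F [ 0.3 -0.3  0.5] w0.0851 g0.0
 t3.50 [ 0.485  -0.134   0.1654] F [ 0.1 -0.4 -0.1] w0.0854 g0.0
at fin t4.10 [ 0.4844 -0.134   0.1377] F [ 0.9 -0.1 -0. ] w0.0852 g0.0
gripped t4.74 [ 0.4844 -0.1341  0.1383] F [-1.7 -0.4  4.1] w0.0149 g59.2
```

Run:
```python
from h import *
p=m.get_position(); x,y=place(PUR,[0,.06,0])[0][:2]; o=down(PUR[2])
for d in (.004,.007,.009,.010,.0105,.011):
    m.servo_line([x,y,.138-d],o,.03); st("push %.4f"%d)
    if m.get_contact_force()[2]>30: break
m.hold(.2)
for z in (.138,.148,.158,.163):
    m.servo_line([x,y,z],o,.04); st("up %.3f"%z)
    if m.get_contact_force()[2]<-12: print("still latched"); break
```

```text
push 0.0040 t5.03 [ 0.4845 -0.1341  0.1343] F [-1.9 -0.6  7.1] w0.0148 g59.5
push 0.0070 t5.28 [ 0.4845 -0.1341  0.1314] F [-2.3 -0.2  7. ] w0.0152 g59.6
push 0.0090 t5.53 [ 0.4845 -0.1341  0.1295] F [-2.3  0.6  8.4] w0.0151 g59.9
push 0.0100 t5.78 [ 0.4845 -0.1341  0.1287] F [-2.9  0.9 10.7] w0.0151 g60.2
push 0.0105 t6.03 [ 0.4845 -0.1341  0.128 ] F [-2.3 -0.6  8. ] w0.0150 g59.7
push 0.0110 t6.28 [ 0.4845 -0.1341  0.1274] F [-2.1 -0.4  7.2] w0.0154 g59.7
up 0.138 t6.90 [ 0.4845 -0.1341  0.1387] F [-2.3 -0.4  4.5] w0.0151 g59.4
up 0.148 t7.30 [ 0.4845 -0.1341  0.1484] F [-1.5 -1.3  3.4] w0.0152 g59.2
up 0.158 t7.70 [ 0.4847 -0.134   0.1582] F [-0.4 -0.1  2.6] w0.0151 g59.1
up 0.163 t7.97 [ 0.4844 -0.134   0.163 ] F [-0.3 -0.5 -3. ] w0.0151 g58.5
```

It's unlatched and carrying only the filter's weight (−3 N). Lift and carry to the tray.

Run:
```python
from h import *
import cv2
x,y=place(PUR,[0,.06,0])[0][:2]; o=down(PUR[2])
m.servo_line([x,y,.245],o,.06); st("lifted")
T=place(TRAY,[0,-.045,0])[0]; o=down(TRAY[2])
m.servo_line([T[0],T[1],.245],o,.12); m.hold(.3); st("over tray")
m.servo_line([T[0],T[1],.15],o,.1); m.hold(.3); st("low")
ims=[m.camera(n)["image"][:,:,::-1] for n in("top","side")]
cv2.imwrite("pics/low.png",np.hstack([ims[0][170:320,170:450],ims[1][150:300,180:460]])); st()
```

```text
lifted t9.49 [ 0.4842 -0.134   0.2446] F [ 0.6 -0.  -1.1] w0.0152 g58.5
over tray t12.04 [0.5095 0.1167 0.245 ] F [ 0.7  0.1 -1.2] w0.0150 g58.5
low t13.44 [0.5097 0.1169 0.1504] F [ 0.  -1.  -2.9] w0.0152 g58.5
 t13.54 [0.5096 0.1169 0.1502] F [-0.3  0.4 -2.3] w0.0152 g58.5
```

View pics/low.png

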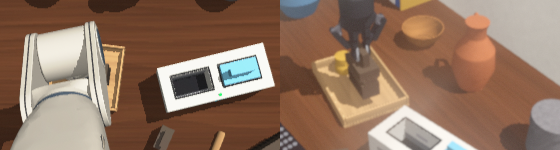

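The left bay is empty and the blue filter is still in place. The brown filter hangs upright over the tray, right of the tin at about (345,62). Lower it with force sensing.

Run:
```python
from h import *
T=place(TRAY,[0,-.045,0])[0]; o=down(TRAY[2])
m.servo_line([T[0],T[1],.120],o,.06); m.hold(.3)
f0=np.mean([m.get_contact_force()[2] for _ in range(5)]); st("f0 %.1f"%f0); z=.120
while z>.108:
    z-=.001; m.servo_line([T[0],T[1],z],o,.02); f=m.get_contact_force()[2]
    if f-f0>4: m.hold(.1); st("contact?"); break
st("down")
```

```text
f0 -2.0 t14.49 [0.5097 0.1169 0.1203] F [ 0.4  0.7 -2. ] w0.0151 g58.5
contact? t16.09 [0.5097 0.1169 0.1143] F [-0.9 -0.2  4.5] w0.0151 g59.4
down t16.09 [0.5097 0.1169 0.1143] F [-0.9 -0.2  4.5] w0.0151 g59.4
```

Contact came at the predicted height. Release and retreat.

Run:
```python
from h import *
import cv2
T=place(TRAY,[0,-.045,0])[0]; o=down(TRAY[2])
m.command_gripper(.0155,20); m.command_gripper(.05); m.hold(.2); st("open")
m.servo_line([T[0],T[1],.19],o,.06); m.servo_line([T[0],T[1],.28],o,.15)
m.move_to([.35,.4,.3],o); m.hold(.5); st("away")
ims=[m.camera(n)["image"][:,:,::-1] for n in("top","side")]
cv2.imwrite("pics/end.png",cv2.resize(np.hstack([ims[0][110:360,160:460],ims[1][130:380,180:460]]),None,fx=1.35,fy=1.35))
```

```text
open t16.99 [0.5094 0.1169 0.1139] F [ 0.7 -0.1  0.2] w0.0499 g0.0
away t20.89 [0.3502 0.3998 0.3   ] F [0.5 0.5 0.2] w0.0497 g0.0
```

View pics/end.png

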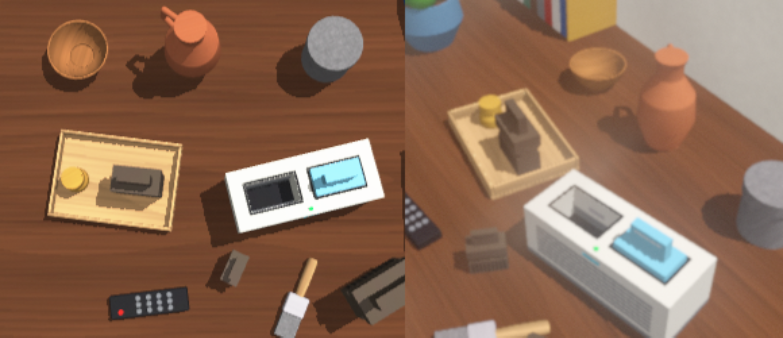

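The brown filter stands upright in the tray at (135,182), clear of the tin at (75,180). The blue filter is still latched and nothing else has moved.

```bash
python3 -c "
from rig import manip as m
print(m.sign_off())"
```

```text
the job is handed in; nothing more can be done
None
```

The dirty filter is out of the purifier and standing upright on the tray floor beside the tin; the clean filter is still latched, nothing else appears moved, and the job was handed in at about 21 s of the 46 s allowed.

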